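Fit the box wrench on the float-bowl plug and crack it loose

ROBOT

A 7-joint arm with a two-finger parallel gripper is mounted at the origin on the work surface. World frame = base frame: x ahead of the robot, y to its left, z up, the work surface at z = 0. Lengths are in m, angles in rad, forces in N, time in s.
With the tool pointing down it reaches from about 0.4 to 0.85 m from the base axis. Payload 10.4 kg.
Tool frame: the origin (TCP) lies at the very end of the fingers, on their centre line; the grasp point (between the pads) lies 19 mm behind it; y points along the fingers, x is the direction in which the jaws open and shut, and the axes are right-handed (so a half turn about y gives the same grasp; the last joint's range is limited). The gripper opens to 87 mm and grips with 3 to 60 N. Pads are 19 mm wide; open, the fingers measure 117 mm over their backs; the gripper's body (75 mm by 190 mm) begins 51 mm behind the grasp point.
Start: joints at [-1.136, 0.332, -0.065, 1.46, 0.022, 1.35, -0.088], TCP at [0.276, 0.561, 0.223] pointing down, gripper open.
Joint ranges: [-2.6, 2.6], [-0.5, 2.12], [-1.47, 1.34], [0.16, 2.42], [-1.27, 4.41], [0.06, 2.06], [-2.6, 2.6]. Speed limits (rad/s): [2.22, 2.22, 2.79, 2.79, 3.14, 3.14, 3.14].

INTERFACE

Orientations are given as a unit quaternion [x, y, z, w].
In Python, from bench import readout, vision, r gives the robot as it stands.
- The arm moves only by the tool arm_command, never from a script. Its argument "targets" is a list that holds one entry, the list of rows, each a list of 6 numbers: the shift along the tool's x, y, z in m, then the turn, a rotation vector about the tool's x, y, z in degrees. A call has 1 to 12 rows; each row shifts and turns the commanded pose from where the row before left it, along the tool's axes as they then stand; what a row does not reach is not made up. A row lasts 1/12 s, in which the tool goes at most 41.7 mm and 7.16 degrees, less where a joint would pass 70% of its speed; a pose out of reach is approached as far as the arm can. A call is refused whole if a number of a shift passes 0.0417 or a number of a turn 7.16, either way. A call with a gripper value outside its range is refused whole. "hand" is the opening, from 0 (shut) to 1 (fully open), set as the call begins (left out, the last holds). The fingers move at their own pace and stop on an object; "grip_force" is the grip in N (left out, the last holds). Time passes only in rows, so rows that do not move let the fingers close. It gives the time, the measured TCP pose, the force and the opening at its end, in the units of the state.
- readout.read_state(): the state, without advancing time (a new reading comes with each control period).
- vision.camera(name): name is "scene" or "top" or "wrist"; returns a dict with "pixels" (480x640x3 uint8, blue, green, red), "fovy" (degrees; the focal length in pixels is half the picture's height over the tangent of half this angle, whatever the lens; pixels are square), "cx", "cy" (the principal point, pixels), "R" (3x3) and "t" (3): a world point X has camera coordinates R X + t; the wrist camera has in their place "mount" (4x4, takes a point from camera to tool coordinates, whose origin is the TCP and whose axes are the tool frame's). Camera axes: x right, y down, z forward; pixel columns grow to the right and rows downward; lengths in m; the calibration is good to about 2 mm. A picture is of the moment at which its call begins: read the wrist's pose just before it. There is no depth.
- r.close_job(): hands the job in, once; it reports no verdict.
The state is a dict: "time": time; "joint_positions": joint angles; "joint_vel": joint speeds; "joint_torque": joint torques, N m; "ee_pos": TCP position; "eef_rot": TCP orientation; "ft_force": force on the tool from outside, world axes, zero at the start; "torque": the same for the moment, N m; "width": finger opening in m.
Only numpy, scipy, OpenCV 4.12 (cv2) and the standard library are available. Lean on these libraries where they do the work, as an engineer would, in place of code of your own. Each camera call takes 0.05 s, during which the arm holds its last target.

TASK

Take the T-handle box wrench out of the wooden tool block and set it, upright, on the brass hexagon plug on top of the upside-down carburettor in the bench clamp. Press it down without forcing it and turn it in small steps until the socket drops over the hexagon and sits fully home on the carburettor, then unscrew the plug (counter-clockwise seen from above) by about an eighth of a turn, no more than a fifth. Let go, leaving the wrench standing fully home on the plug, and leave the reamer, velocity stack, filter and scraper where they lie.

Things in the scene. Friction and masses are not known exactly. Their poses are not given: they have to be found in the camera images.
- wrench_grip (a point): T-handle box wrench, about 360 g, 110 mm tall, upright in the tool block: black cross bar at the top (110 mm long, 18 thick with flat upright sides, 20 high), steel shank 15 mm across, hexagonal steel socket at the foot. This point: centre of the bar, on the wrench's axis, 100 mm above the socket's bottom. x runs along the bar, y across its thickness, z up the shank.
- wrench_mouth (a point): centre of the bottom (open mouth) of the wrench's socket, 100 mm below wrench_grip, same axes. Socket: 42 mm high; outside 43 mm across flats, 50 across corners; hexagonal recess 34 mm across flats, 34 deep, two of its flats facing +x and -x (square to the bar).
- plug_seat (a point): centre of the flat boss, 60 mm across, on top of the carburettor, on the plug's axis at the plug's foot, 133 mm above the work surface; z up. The bottom of the socket rests here when fully home. The brass hexagon stands on it: 32 mm across flats, 10 high. Its flats stand differently every time and are not given by these axes: feel for them or look.
- plug_top (a point): centre of the plug's top, 13 mm above plug_seat. Its top 3 mm are a round chamfer (31 mm across at its foot, 26 at the top) that enters the socket at any angle; the socket then rests on the hexagon's corners, 10 mm above plug_seat, until the flats agree within about 6 degrees and the centres within about 1 mm, and then goes down these 10 mm.
- plug (a joint): how far the brass plug has been unscrewed, rad: 0 at the start (tight, cannot go tighter), growing counter-clockwise seen from above. It does not tell how the flats stand. Turning takes about 0.3 N m, and the plug stays where it is left. Because of play in the socket the wrench can turn up to about 0.2 rad before the plug follows.
- block: wooden tool block fixed to the shelf, 110 mm (x) by 130 mm (y), 46 high; origin at the centre of its underside. The wrench stands in a round hole, 55 mm across and 34 deep, whose centre is 22 mm along the block's +y; the smaller hole beside it is empty.
- clamp: steel bench clamp fixed to the shelf, with the upside-down carburettor rigidly in its jaws; origin on the plug's axis at the work surface. In its own frame the base and screw reach 67 mm to -x, 136 mm to +x and 70 mm to each side, below 60 mm high; the carburettor reaches 60 mm to -x, 45 mm to +x and 63 mm to each side, below 133 mm.
- reamer_mid (a point): bystander: jet reamer with a brass handle, 110 mm long, lying on the shelf; its middle
- stack_mid (a point): bystander: silver velocity stack, a flared tube 84 mm wide at the foot and 75 mm high, standing on its wide end; its middle
- filter_mid (a point): bystander: inline filter of amber glass with hexagonal metal ends, 116 mm long, lying on the shelf; its middle
- scraper_mid (a point): bystander: black nylon gasket scraper, 150 mm long, lying on the shelf; its middle
There are look-alikes about, which are no part of the job. Leave any pink look-alike of the part that bears wrench_grip alone.

How it is judged:
By the outcome, as a careful person would: the job done as asked, in the order asked, and still so for the second after the job is handed in, with the robot touching nothing.
It also fails if it takes over 58 s, if anything falls off the work surface, if the arm or the gripper's body presses on something with over 40 N, if the wrist force passes 120 N, or if a joint passes its speed limit or range.

## Working session

There is one attempt and no reset: what is moved stays moved. The work goes in short steps, Python scripts to look and compute and a tool call to move; the robot and the scene stay as the last step left them, time stands still between calls to the robot, and variables do not carry over. Pictures are saved under pics/ and viewed, and the job is handed in when it is done.

Besides the shell and the picture viewer there is one more tool, called after ">>>" as name(argument=value, ...) on one line, values as JSON. arm_command: Moves the arm, as the interface text tells. Its arguments: {"type":"object","properties":{"targets":{"type":"array","items":{"type":"array","items":{"type":"array","items":{"type":"number"}}}},"hand":{"type":"number"},"grip_force":{"type":"number"}},"required":["targets"]}

```bash
ls; mkdir -p pics; python3 - <<'E'
from bench import readout, vision, r
import cv2
s=readout.read_state(); print(s)
for n in ["scene","top","wrist"]:
    c=vision.camera(n); cv2.imwrite(f"pics/{n}0.png",c["pixels"])
    print(n,{k:v for k,v in c.items() if k!="pixels"})
E
```

```text
pics
{'time': 0.0, 'joint_positions': array([-1.13559549,  0.33282445, -0.06470131,  1.46093067,  0.02160587,
        1.34989875, -0.08845366]), 'joint_vel': array([ 0.0010554 ,  0.00114359, -0.00199389, -0.00128074, -0.00161024,
       -0.00069518,  0.00019892]), 'joint_torque': array([-6.98119275e-04, -6.23236728e+01,  2.42525636e-02, -3.89907753e+01,
       -6.15328085e-02,  3.95387539e-02,  1.16516067e-04]), 'ee_pos': array([0.27607299, 0.5602966 , 0.22178864]), 'eef_rot': array([ 0.60067401,  0.37312925, -0.37392211, -0.60012295]), 'ft_force': array([ 0.67019974,  0.05815291, -0.20167943]), 'torque': array([-0.04017675,  0.03166604,  0.01455161]), 'width': 0.08711800425030261}
scene {'fovy': 45.8876338690594, 'cx': 319.88237940035754, 'cy': 242.02821037403154, 'R': array([[-8.10917264e-01,  5.85160795e-01,  1.86033781e-04],
       [ 5.00541550e-01,  6.93816313e-01, -5.17761606e-01],
       [-3.03102866e-01, -4.19768707e-01, -8.55524918e-01]]), 't': array([ 0.47635995, -0.22573002,  1.58063778])}
top {'fovy': 42.64637572411084, 'cx': 322.1433119897723, 'cy': 250.14007996428424, 'R': array([[ 0.00343128, -0.99990801, -0.01312231],
       [-0.99670374, -0.00235606, -0.08109315],
       [ 0.08105477,  0.01335731, -0.99662014]]), 't': array([0.0078326 , 0.59274815, 1.39096699])}
wrist {'fovy': 65.97412766433135, 'cx': 321.13936305089294, 'cy': 235.528393861726, 'mount': array([[ 9.99999313e-01, -1.04935046e-03,  5.22773323e-04,
         1.28480125e-04],
       [-7.65924659e-04, -2.47173881e-01,  9.68970838e-01,
        -1.62570541e-01],
       [-8.87574088e-04, -9.68970573e-01, -2.47174515e-01,
         6.82408569e-02],
       [ 0.00000000e+00,  0.00000000e+00,  0.00000000e+00,
         1.00000000e+00]])}
```

View pics/scene0.png

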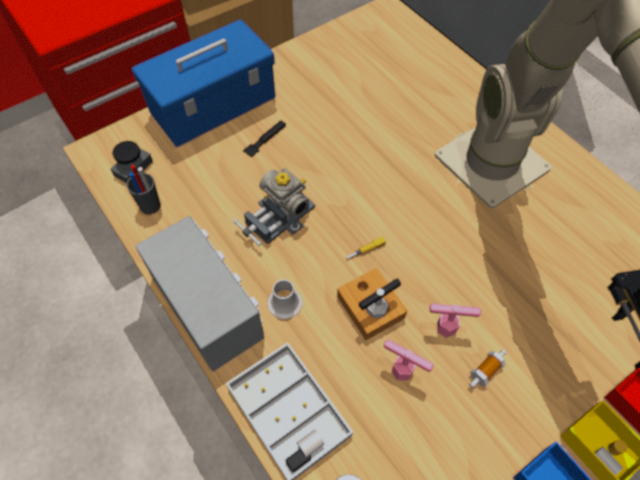

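View pics/top0.png

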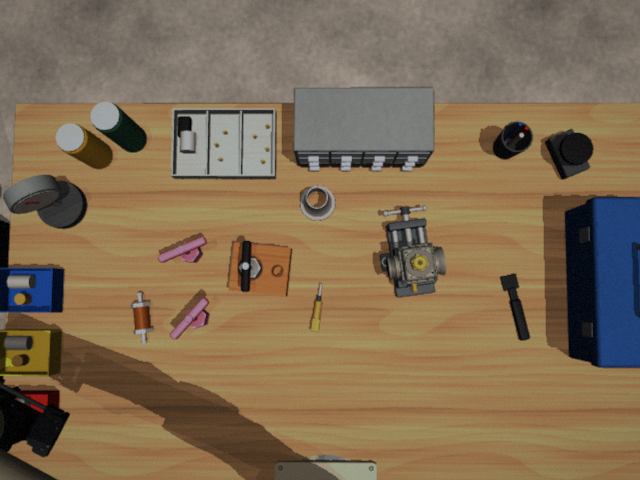

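View pics/wrist0.png

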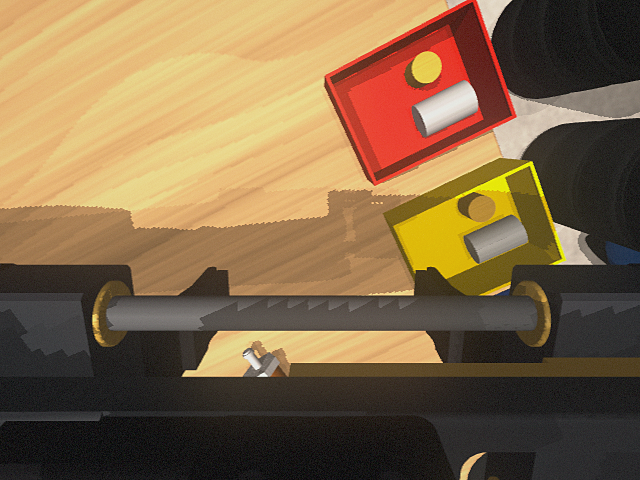

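```bash
cat > h.py <<'E'
import numpy as np, cv2
def ray(c,u,v):
    f=c["pixels"].shape[0]/2/np.tan(np.radians(c["fovy"])/2)
    d=np.array([(u-c["cx"])/f,(v-c["cy"])/f,1.]); R=c["R"];t=c["t"]
    return -R.T@t, R.T@(d/np.linalg.norm(d))
def onz(c,u,v,z):
    o,d=ray(c,u,v); return o+d*(z-o[2])/d[2]
def tri(*rs):
    A=0;b=0
    for o,d in rs:
        P=np.eye(3)-np.outer(d,d);A=A+P;b=b+P@o
    X=np.linalg.solve(A,b); return X,[np.linalg.norm((np.eye(3)-np.outer(d,d))@(X-o)) for o,d in rs]
def proj(c,X):
    f=c["pixels"].shape[0]/2/np.tan(np.radians(c["fovy"])/2)
    p=c["R"]@X+c["t"]; return f*p[0]/p[2]+c["cx"],f*p[1]/p[2]+c["cy"]
E
python3 - <<'E'
import cv2
a=cv2.imread("pics/top0.png");b=cv2.imread("pics/scene0.png")
z=lambda i,u,v,n:cv2.imwrite(n,cv2.resize(i[v-40:v+40,u-50:u+50],None,fx=7,fy=7,interpolation=cv2.INTER_CUBIC))
z(a,255,266,"pics/tw.png");z(a,415,262,"pics/tc.png");z(b,375,295,"pics/sw.png");z(b,280,190,"pics/sc.png")
E
```

```text
(no output)
```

View pics/tw.png

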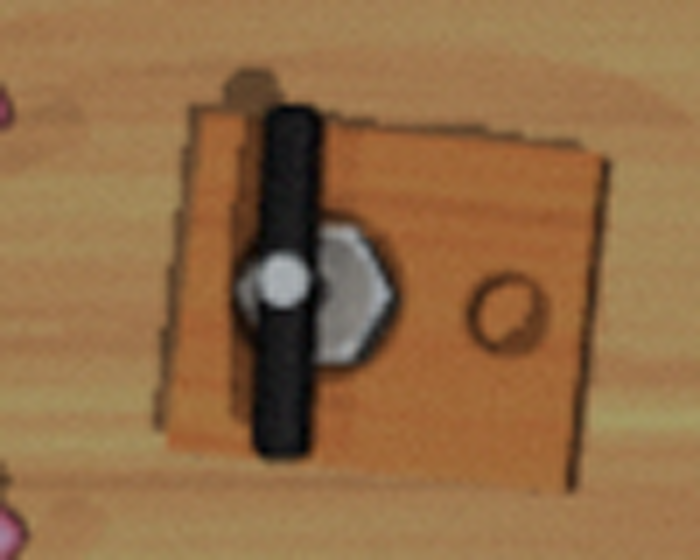

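View pics/tc.png

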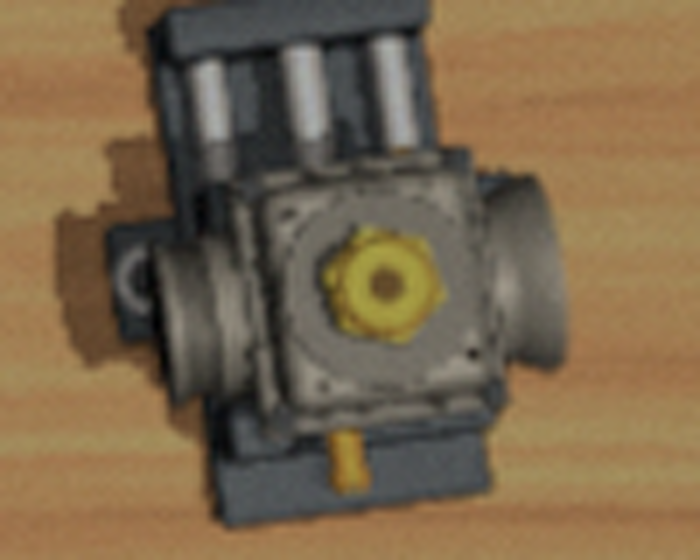

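View pics/sw.png

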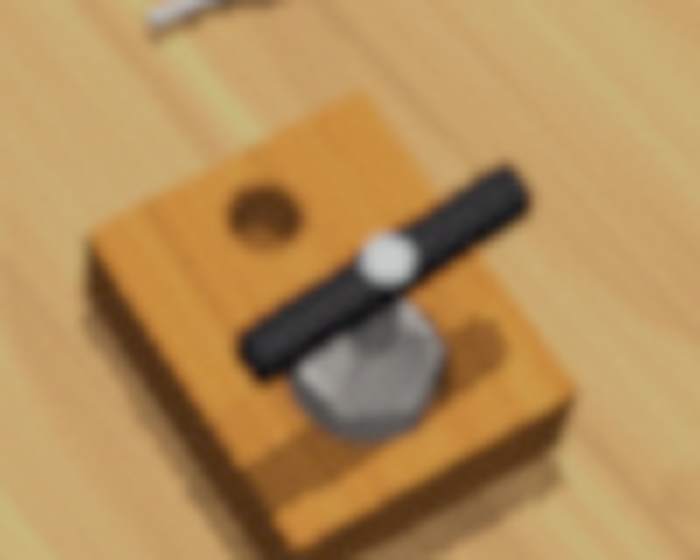

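View pics/sc.png

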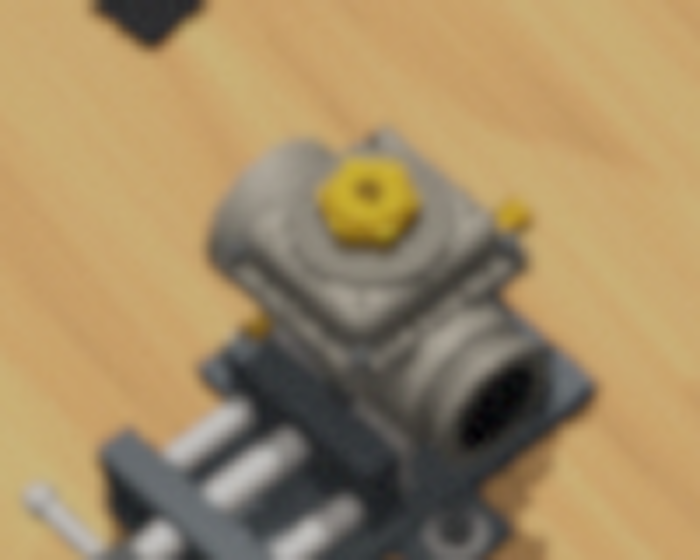

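```bash
python3 - <<'E'
from h import *
from bench import vision, readout
from scipy.spatial.transform import Rotation as Ro
T=vision.camera("top");S=vision.camera("scene")
g=lambda u0,v0,x,y:(u0-50+x/7-.43,v0-40+y/7-.43)
tw=lambda x,y:g(255,266,x,y); tc=lambda x,y:g(415,262,x,y); sw=lambda x,y:g(375,295,x,y); sc=lambda x,y:g(280,190,x,y)
print("wrench",tri(ray(T,*tw(285,280)),ray(S,*sw(388,258))),onz(T,*tw(285,280),.122),onz(S,*sw(388,258),.122))
a,b=onz(T,*tw(295,107),.117),onz(T,*tw(283,456),.117);print("barT",a,b,(a+b)/2,np.linalg.norm(a-b),np.degrees(np.arctan2(*(b-a)[1::-1])))
a,b=onz(S,*sw(518,190),.112),onz(S,*sw(254,355),.112);print("barS",a,b,(a+b)/2,np.linalg.norm(a-b),np.degrees(np.arctan2(*(b-a)[1::-1])))
print("plug",tri(ray(T,*tc(386,285)),ray(S,*sc(370,190))),onz(T,*tc(386,285),.146),onz(S,*sc(370,190),.146))
s=readout.read_state();R=Ro.from_quat(s["eef_rot"]).as_matrix();print(s["ee_pos"],R)
E
```

```text
wrench (array([0.55103351, 0.17316154, 0.12053971]), [np.float64(0.00038202152940716786), np.float64(0.00038202152940715675)]) [0.55122922 0.17269526 0.122     ] [0.55130742 0.17389759 0.122     ]
barT [0.60486963 0.1710282  0.117     ] [0.49758289 0.17326918 0.117     ] [0.55122626 0.17214869 0.117     ] 0.1073101411361414 178.80339746147288
barS [0.49891707 0.17607609 0.112     ] [0.60216993 0.17229339 0.112     ] [0.5505435  0.17418474 0.112     ] 0.10332212242780758 -2.0981065507476777
plug (array([ 0.55762064, -0.19658576,  0.14467123]), [np.float64(0.00030089360307925325), np.float64(0.0003008936030790071)]) [ 0.55776877 -0.19659084  0.146     ] [ 0.55792196 -0.19546646  0.146     ]
[0.27616937 0.56049606 0.22218249] [[ 4.41939606e-01 -1.99625373e-04 -8.97044784e-01]
 [ 8.97044603e-01 -5.75627660e-04  4.41939644e-01]
 [-6.04586156e-04 -9.99999814e-01 -7.53197982e-05]]
```

>>> arm_command(targets=[[[-0.0141,0,-0.0261,0,0,0],[-0.0141,0,-0.0261,0,0,0],[-0.0141,0,-0.0261,0,0,0],[-0.0141,0,-0.0261,0,0,0],[-0.0141,0,-0.0261,0,0,0],[-0.0141,0,-0.0261,0,0,0],[-0.0141,0,-0.0261,0,0,0],[-0.0141,0,-0.0261,0,0,0],[-0.0141,0,-0.0261,0,0,0],[-0.0141,0,-0.0261,0,0,0],[-0.0141,0,-0.0261,0,0,0],[-0.0141,0,-0.0261,0,0,0]]], hand=1)

```text
time: 1.25
ee_pos: [0.483, 0.2691, 0.2226]
eef_rot: [-0.6, -0.374, 0.373, 0.6]
ft_force: [1.7, 0.0, 0.0]
width: 0.0871
```

>>> arm_command(targets=[[[-0.0141,0,-0.0261,0,0,0],[-0.0141,0,-0.0261,0,0,0],[-0.0141,0,-0.0261,0,0,0],[-0.0141,0,-0.0261,0,0,0],[0,0,0,0,-6,0],[0,0,0,0,-6,0],[0,0,0,0,-6,0],[0,0,0,0,-6.7,0],[0,0,0,0,0,0],[0,0,0,0,0,0]]])

```text
time: 2.08
ee_pos: [0.5511, 0.1736, 0.2225]
eef_rot: [-0.507, -0.492, 0.492, 0.508]
ft_force: [0.7, 0.1, 0.2]
width: 0.0868
```

```bash
cat >> h.py <<'E'
from scipy.spatial.transform import Rotation as Ro
def wcam(c,s):
    R=Ro.from_quat(s["eef_rot"]).as_matrix(); M=np.eye(4);M[:3,:3]=R;M[:3,3]=s["ee_pos"]
    M=np.linalg.inv(M@c["mount"]); c["R"]=M[:3,:3];c["t"]=M[:3,3]; return c
def st(s):
    R=Ro.from_quat(s["eef_rot"]).as_matrix()
    print("t",round(s["time"],2),"p",s["ee_pos"].round(4),"yaw x",round(np.degrees(np.arctan2(R[1,0],R[0,0])),2),"yaxis",R[:,1].round(4),"F",s["ft_force"].round(1),"M",s["torque"].round(2),"w",round(s["width"],4),"q",s["joint_positions"].round(2))
E
python3 - <<'E'
from h import *
from bench import vision, readout
s=readout.read_state();st(s)
c=wcam(vision.camera("wrist"),s);cv2.imwrite("pics/w1.png",c["pixels"])
np.savez("w1",R=c["R"],t=c["t"])
print(proj(c,np.array([.551,.173,.122])),proj(c,np.array([.551,.173,.093])))
E
```

```text
t 2.08 p [0.5511 0.1736 0.2225] yaw x 88.26 yaxis [-2.e-04  1.e-04 -1.e+00] F [0.7 0.1 0.2] M [0.06 0.   0.  ] w 0.0868 q [-0.55  0.23  0.19  1.6  -0.04  1.32  1.19]
(np.float64(319.3488097290933), np.float64(236.69188704349563)) (np.float64(319.4729691599612), np.float64(227.73388544146778))
```

View pics/w1.png

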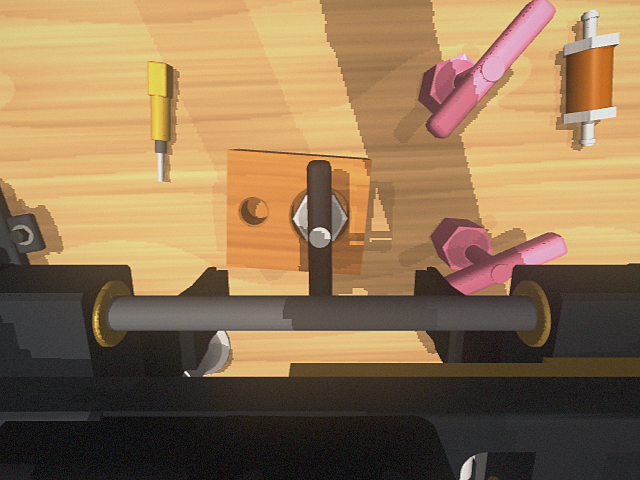

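>>> arm_command(targets=[[[0,0.0125,0,0,0,0],[0,0.0125,0,0,0,0],[0,0.0125,0,0,0,0],[0,0.0125,0,0,0,0],[0,0.0125,0,0,0,0],[0,0.0125,0,0,0,0],[0,0.0125,0,0,0,0],[0,0.0125,0,0,0,0],[0,0.0125,0,0,0,0],[0,0.0125,0,0,0,0],[0,0.0045,0,0,0,0],[0,0,0,0,0,0]]])

```text
time: 3.13
ee_pos: [0.5504, 0.1734, 0.0915]
eef_rot: [-0.506, -0.493, 0.494, 0.507]
ft_force: [-0.1, -0.1, -0.2]
width: 0.0871
```

>>> arm_command(targets=[[[0,0,0,0,0,0],[0,0,0,0,0,0],[0,0,0,0,0,0],[0,0,0,0,0,0],[0,0,0,0,0,0],[0,0,0,0,0,0],[0,0,0,0,0,0],[0,0,0,0,0,0]]], hand=0, grip_force=40)

```text
time: 3.8
ee_pos: [0.5511, 0.1738, 0.0931]
eef_rot: [0.507, 0.493, -0.493, -0.507]
ft_force: [-0.2, -0.9, -0.2]
width: 0.0418
```

```bash
python3 - <<'E'
from h import *
from bench import vision, readout
s=readout.read_state();st(s)
c=wcam(vision.camera("wrist"),s);cv2.imwrite("pics/w2.png",c["pixels"])
E
```

```text
t 3.8 p [0.5511 0.1738 0.0931] yaw x 88.47 yaxis [ 1.e-04  1.e-04 -1.e+00] F [-0.2 -0.9 -0.2] M [-0.01 -0.01  0.02] w 0.0418 q [-0.53  0.33  0.18  1.75 -0.07  1.06  1.21]
```

View pics/w2.png

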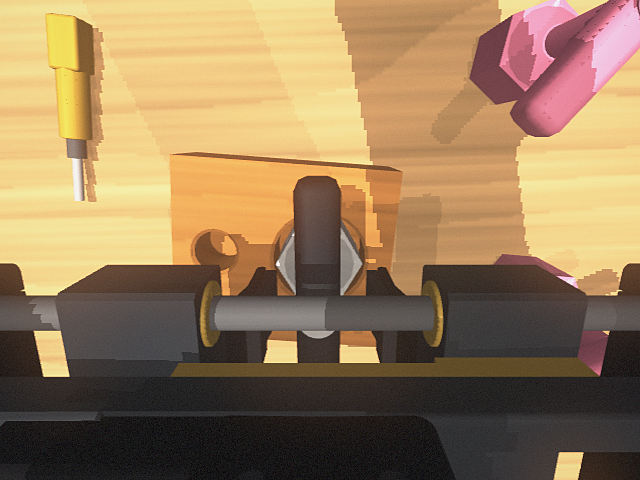

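>>> arm_command(targets=[[[0,0,0,0,0,0],[0,0,0,0,0,0],[0,0,0,0,0,0],[0,0,0,0,0,0],[0,0,0,0,0,0],[0,0,0,0,0,0],[0,0,0,0,0,0]]])

```text
time: 4.43
ee_pos: [0.5511, 0.1735, 0.093]
eef_rot: [0.507, 0.493, -0.493, -0.507]
ft_force: [-0.3, -0.7, 0.1]
width: 0.0174
```

>>> arm_command(targets=[[[0,-0.005,0,0,0,0],[0,-0.01,0,0,0,0],[0,-0.016,0,0,0,0],[0,-0.018,0,0,0,0],[0,-0.018,0,0,0,0],[0,-0.018,0,0,0,0],[0,-0.018,0,0,0,0],[0,-0.018,0,0,0,0],[0,-0.018,0,0,0,0],[0,-0.018,0,0,0,0],[0,-0.014,0,0,0,0],[0,-0.006,0,0,0,0]]])

```text
time: 5.43
ee_pos: [0.5516, 0.1741, 0.2729]
eef_rot: [0.507, 0.494, -0.492, -0.506]
ft_force: [-0.7, -0.7, -3.4]
width: 0.0175
```

```bash
python3 - <<'E'
from h import *
from bench import vision, readout
s=readout.read_state();st(s)
c=vision.camera("scene");cv2.imwrite("pics/s3.png",c["pixels"])
b=c["pixels"][120:360,200:520];cv2.imwrite("pics/s3.png",cv2.resize(b,None,fx=2.5,fy=2.5,interpolation=cv2.INTER_CUBIC))
E
```

```text
t 5.43 p [0.5516 0.1741 0.2729] yaw x 88.48 yaxis [ 0.0028  0.0015 -1.    ] F [-0.7 -0.7 -3.4] M [ 0.04  0.03 -0.  ] w 0.0175 q [-0.55  0.2   0.19  1.52 -0.04  1.42  1.19]
```

View pics/s3.png

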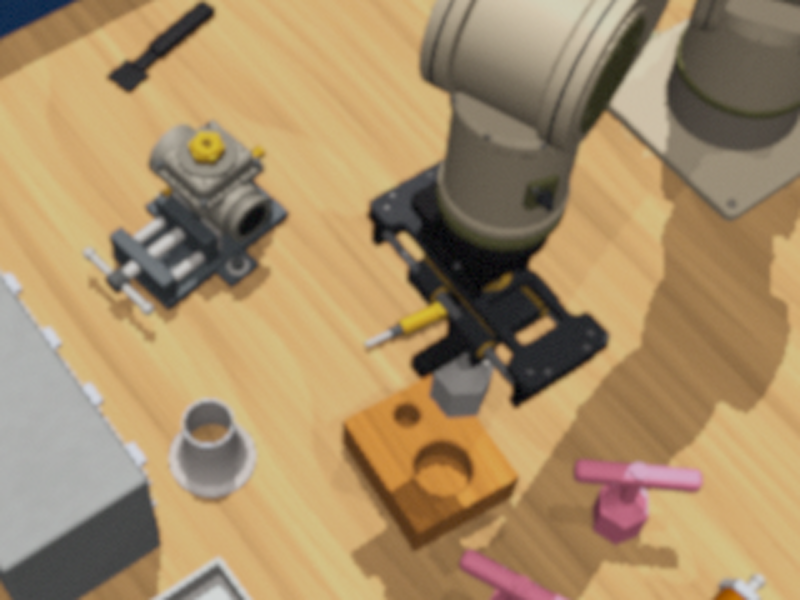

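>>> arm_command(targets=[[[-0.01,0,0,0,0,0],[-0.02,0,-0.001,0,0,0],[-0.027,0,-0.001,0,0,0],[-0.03,0,-0.001,0,0,0],[-0.03,0,-0.001,0,0,0],[-0.03,0,-0.001,0,0,0],[-0.03,0,-0.001,0,0,0],[-0.03,0,-0.001,0,0,0],[-0.026,0,-0.001,0,0,0],[-0.017,0,0,0,0,0],[0,0,0,0,0,0],[0,0,0,0,0,0]]])

```text
time: 6.48
ee_pos: [0.5515, -0.0782, 0.2689]
eef_rot: [-0.507, -0.492, 0.493, 0.508]
ft_force: [0.6, 0.6, -4.3]
width: 0.0177
```

```bash
python3 - <<'E'
from h import *
from bench import vision, readout
s=readout.read_state();st(s)
c=wcam(vision.camera("wrist"),s);cv2.imwrite("pics/w4.png",c["pixels"])
np.savez("w4",R=c["R"],t=c["t"],fovy=c["fovy"],cx=c["cx"],cy=c["cy"])
u,v=proj(c,np.array([.5577,-.196,.146]));print(u,v)
u,v=int(u),int(v);cv2.imwrite("pics/w4z.png",cv2.resize(c["pixels"][v-50:v+50,u-60:u+60],None,fx=6,fy=6,interpolation=cv2.INTER_CUBIC))
E
```

```text
t 6.48 p [ 0.5515 -0.0782  0.2689] yaw x 88.3 yaxis [-1.8e-03 -1.0e-04 -1.0e+00] F [ 0.6  0.6 -4.3] M [ 0.08  0.01 -0.02] w 0.0177 q [-0.27  0.16  0.37  1.59 -0.06  1.41  1.65]
173.3327543989562 241.8664917439537
```

View pics/w4.png

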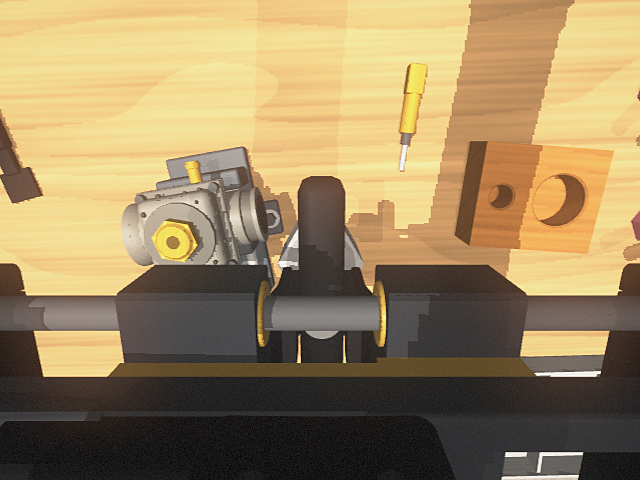

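View pics/w4z.png

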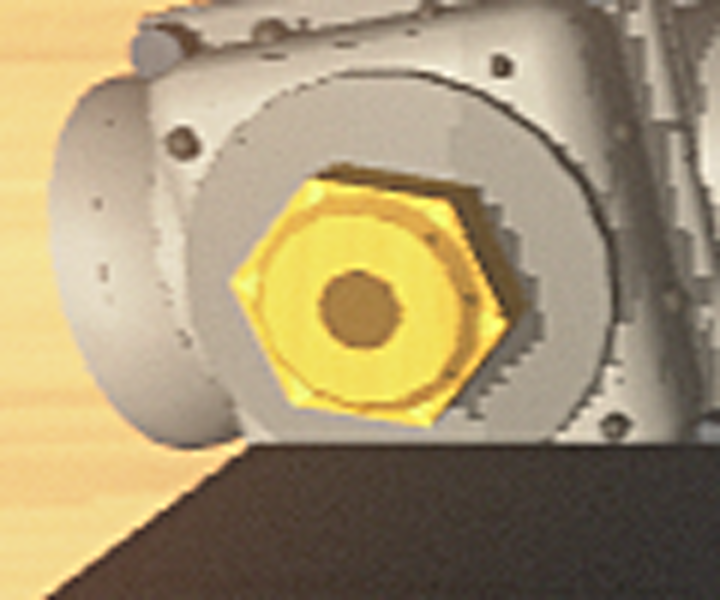

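```bash
python3 - <<'E'
from h import *
d=dict(np.load("w4.npz"));d["pixels"]=cv2.imread("pics/w4.png")
u0,v0=113,191
f=lambda x,y,z:onz(d,u0+x/6-.42,v0+y/6-.42,z)
P=np.array([f(x,y,.143)[:2] for x,y in [(312,182),(447,198),(508,320),(430,427),(293,404),(232,282)]])
m=P.mean(0);q=P-m;print(m,np.hypot(*q.T),np.degrees(np.arctan2(q[:,1],q[:,0]))%60)
print(f(360,310,.146))
# shaft: dot bottom
E
```

```text
[ 0.55786796 -0.19638808] [0.01775961 0.01856223 0.01848043 0.01866543 0.01856624 0.01853514] [18.4399129  19.56781043 20.91948841 18.39479301 18.26463303 19.09615921]
[ 0.55799561 -0.19664244  0.146     ]
```

>>> arm_command(targets=[[[0,0,0,0,4,0],[0,0,0,0,6.5,0],[0,0,0,0,7,0],[0,0,0,0,7,0],[0,0,0,0,7,0],[0,0,0,0,7,0],[0,0,0,0,7,0],[0,0,0,0,7,0],[0,0,0,0,7,0],[0,0,0,0,6.5,0],[0,0,0,0,3.4,0],[0,0,0,0,0,0]]])

```text
time: 7.53
ee_pos: [0.5522, -0.0751, 0.2694]
eef_rot: [-0.697, -0.117, 0.117, 0.698]
ft_force: [0.3, 0.2, -4.7]
width: 0.0173
```

```bash
python3 - <<'E'
from h import *
from bench import vision, readout
s=readout.read_state();st(s)
R=Ro.from_quat(s["eef_rot"]).as_matrix()
print("tool shift", R.T@(np.array([.5578,-.1966,.27])-s["ee_pos"]))
E
```

```text
t 7.53 p [ 0.5522 -0.0751  0.2694] yaw x 19.02 yaxis [-1.e-03  4.e-04 -1.e+00] F [ 0.3  0.2 -4.7] M [-0.06  0.05  0.04] w 0.0173 q [-0.36  0.16  0.47  1.59 -0.07  1.4   0.45]
tool shift [-0.03430352 -0.00064364 -0.11667178]
```

>>> arm_command(targets=[[[-0.003,0,-0.01,0,0,0],[-0.0045,0,-0.015,0,0,0],[-0.0058,0,-0.02,0,0,0],[-0.0058,0,-0.02,0,0,0],[-0.0058,0,-0.02,0,0,0],[-0.0045,0,-0.015,0,0,0],[-0.0031,0,-0.0106,0,0,0],[-0.0018,0,-0.006,0,0,0],[0,0,0,0,0,0],[0,0,0,0,0,0],[0,0,0,0,0,0]]])

```text
time: 8.45
ee_pos: [0.5584, -0.1965, 0.2699]
eef_rot: [-0.697, -0.118, 0.118, 0.697]
ft_force: [0.1, 0.4, -2.2]
width: 0.0179
```

```bash
python3 - <<'E'
from h import *
from bench import vision, readout
for i in range(3):
    s=readout.read_state();st(s)
    c=vision.camera(["scene","top","wrist"][i])
    if i==2:
        wcam(c,s); cv2.imwrite("pics/w5.png",c["pixels"])
    else:
        u,v=map(int,proj(c,np.array([.5578,-.1966,.18])));print(u,v)
        cv2.imwrite(f"pics/{i}5.png",cv2.resize(c["pixels"][v-45:v+45,u-60:u+60],None,fx=6,fy=6,interpolation=cv2.INTER_CUBIC))
E
```

```text
t 8.45 p [ 0.5584 -0.1965  0.2699] yaw x 19.19 yaxis [-0.e+00  8.e-04 -1.e+00] F [ 0.1  0.4 -2.2] M [-0.04  0.03 -0.03] w 0.0179 q [-0.19  0.25  0.55  1.51 -0.13  1.42  0.7 ]
281 167
t 8.5 p [ 0.5584 -0.1965  0.27  ] yaw x 19.19 yaxis [ 0.e+00  7.e-04 -1.e+00] F [ 0.5 -0.8 -3.5] M [-0.02 -0.03  0.01] w 0.0177 q [-0.19  0.25  0.55  1.51 -0.13  1.42  0.7 ]
422 261
t 8.55 p [ 0.5584 -0.1966  0.27  ] yaw x 19.18 yaxis [ 1.e-04  6.e-04 -1.e+00] F [-0.4  0.2 -3.8] M [-0.04  0.05 -0.02] w 0.0172 q [-0.19  0.25  0.55  1.51 -0.13  1.42  0.7 ]
```

View pics/05.png

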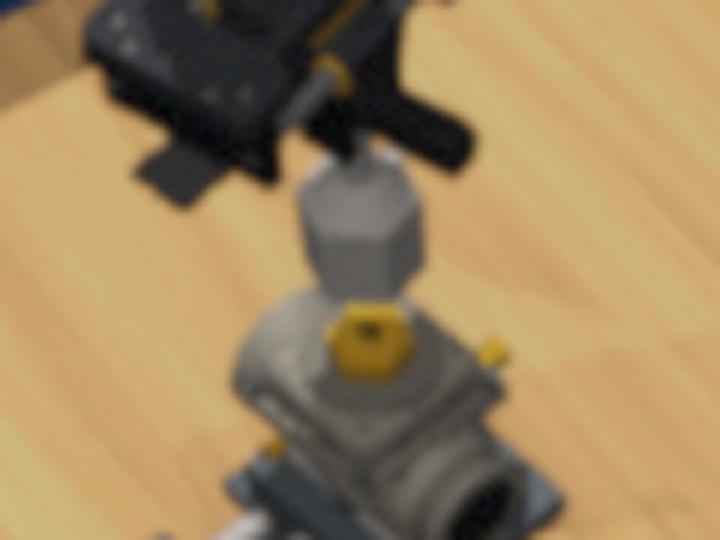

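View pics/15.png

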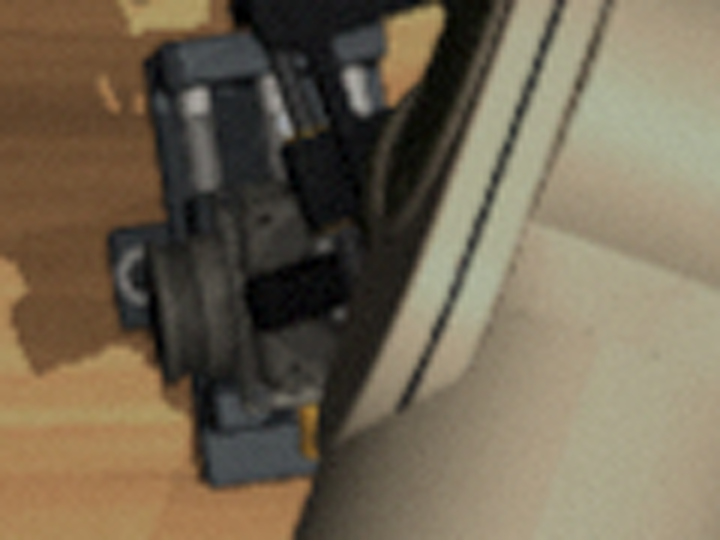

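View pics/w5.png

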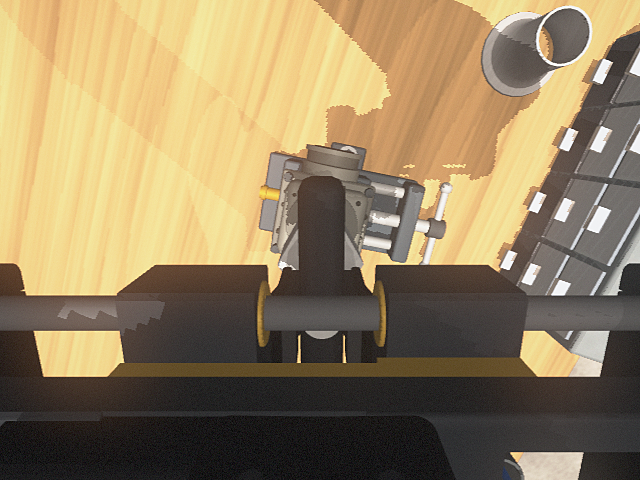

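```bash
python3 - <<'E'
from h import *
from bench import vision
c=vision.camera("wrist")
Mi=np.linalg.inv(c["mount"]);c["R"]=Mi[:3,:3];c["t"]=Mi[:3,3]
for y in (-.029,-.019,-.009):
  for z in(-.057,-.055,-.053,-.0075,0,.0075): print(y,z,np.round(proj(c,np.array([0,y,z])),1))
for x in (-.009,.009):
  for z in (-.055,-.03): print(x,np.round(proj(c,np.array([x,-.029,z])),1))
im=c["pixels"];cv2.imwrite("pics/w6.png",cv2.resize(im[160:360,260:380],None,fx=4,fy=3,interpolation=cv2.INTER_CUBIC))
E
```

```text
-0.029 -0.057 [322.4 439.1]
-0.029 -0.055 [322.4 435.2]
-0.029 -0.053 [322.4 431.3]
-0.029 -0.0075 [322.4 336.1]
-0.029 0 [322.4 319. ]
-0.029 0.0075 [322.4 301.5]
-0.019 -0.057 [322.3 422.1]
-0.019 -0.055 [322.3 418.4]
-0.019 -0.053 [322.3 414.7]
-0.019 -0.0075 [322.3 324.2]
-0.019 0 [322.3 308. ]
-0.019 0.0075 [322.3 291.4]
-0.009 -0.057 [322.3 407. ]
-0.009 -0.055 [322.3 403.4]
-0.009 -0.053 [322.3 399.9]
-0.009 -0.0075 [322.3 313.6]
-0.009 0 [322.3 298.2]
-0.009 0.0075 [322.3 282.5]
-0.009 [301.6 435.2]
-0.009 [300.8 385. ]
0.009 [343.2 435.2]
0.009 [344.1 384.9]
```

View pics/w6.png

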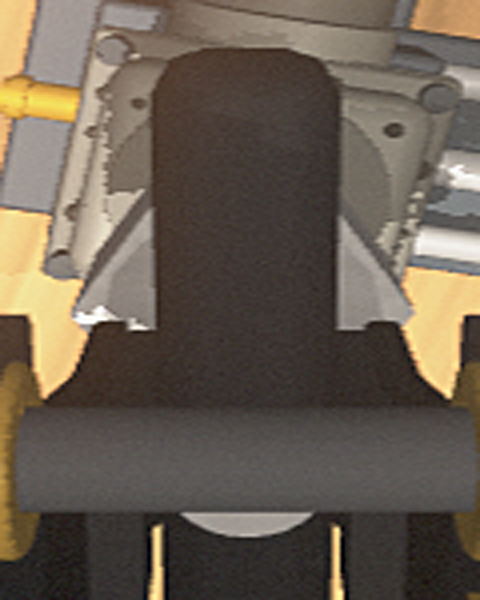

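```bash
python3 - <<'E'
from h import *
from bench import vision
c=vision.camera("wrist")
Mi=np.linalg.inv(c["mount"]);c["R"]=Mi[:3,:3];c["t"]=Mi[:3,3]
for y in (-.031,-.029,-.027,-.019):
  for z in(-.009,-.0075,.053,.055): print(y,z,np.round(proj(c,np.array([0,y,z])),1))
print([np.round(proj(c,np.array([x,-.029,.03])),1) for x in(-.009,.009)])
# socket visible corners: sides (px 262+75/4..)
print([np.round(proj(c,np.array([x,.081-.042,0])),1) for x in(-.025,.025)])
E
```

```text
-0.031 -0.009 [322.4 342.1]
-0.031 -0.0075 [322.4 338.7]
-0.031 0.053 [322.4 185.3]
-0.031 0.055 [322.4 179.6]
-0.029 -0.009 [322.4 339.5]
-0.029 -0.0075 [322.4 336.1]
-0.029 0.053 [322.4 184.6]
-0.029 0.055 [322.4 179. ]
-0.027 -0.009 [322.4 336.9]
-0.027 -0.0075 [322.4 333.6]
-0.027 0.053 [322.4 184. ]
-0.027 0.055 [322.4 178.5]
-0.019 -0.009 [322.3 327.3]
-0.019 -0.0075 [322.3 324.2]
-0.019 0.053 [322.3 181.7]
-0.019 0.055 [322.3 176.5]
[array([298.4, 246.1]), array([346.4, 246. ])]
[array([278.5, 263.9]), array([365.6, 263.8])]
```

>>> arm_command(targets=[[[-0.0004,0.005,0.0002,0,0,0],[0,0.008,0,0,0,0],[0,0.008,0,0,0,0],[0,0.008,0,0,0,0],[0,0.006,0,0,0,0],[0,0.003,0,0,0,0],[0,0.002,0,0,0,0],[0,0.002,0,0,0,0],[0,0.002,0,0,0,0],[0,0,0,0,0,0],[0,0,0,0,0,0]]])

```text
time: 9.62
ee_pos: [0.5578, -0.1978, 0.2262]
eef_rot: [-0.697, -0.117, 0.117, 0.697]
ft_force: [-0.1, 0.5, -3.5]
width: 0.0177
```

```bash
python3 - <<'E'
from h import *
from bench import vision, readout
s=readout.read_state();st(s)
E
```

```text
t 9.62 p [ 0.5578 -0.1978  0.2262] yaw x 19.07 yaxis [ 3.e-04  1.e-04 -1.e+00] F [-0.1  0.5 -3.5] M [-0.06  0.06 -0.01] w 0.0177 q [-0.18  0.27  0.54  1.58 -0.14  1.33  0.71]
```

```bash
python3 - <<'E'
from h import *
from bench import vision, readout
c=vision.camera("scene")
s=readout.read_state();st(s)
u,v=map(int,proj(c,np.array([.5578,-.1966,.15])))
cv2.imwrite("pics/s7.png",cv2.resize(c["pixels"][v-45:v+45,u-60:u+60],None,fx=6,fy=6,interpolation=cv2.INTER_CUBIC))
E
```

```text
t 9.67 p [ 0.5578 -0.1978  0.2262] yaw x 19.07 yaxis [ 3.e-04  0.e+00 -1.e+00] F [-0.   0.4 -4. ] M [-0.04  0.05 -0.03] w 0.0175 q [-0.18  0.27  0.54  1.57 -0.14  1.33  0.71]
```

View pics/s7.png

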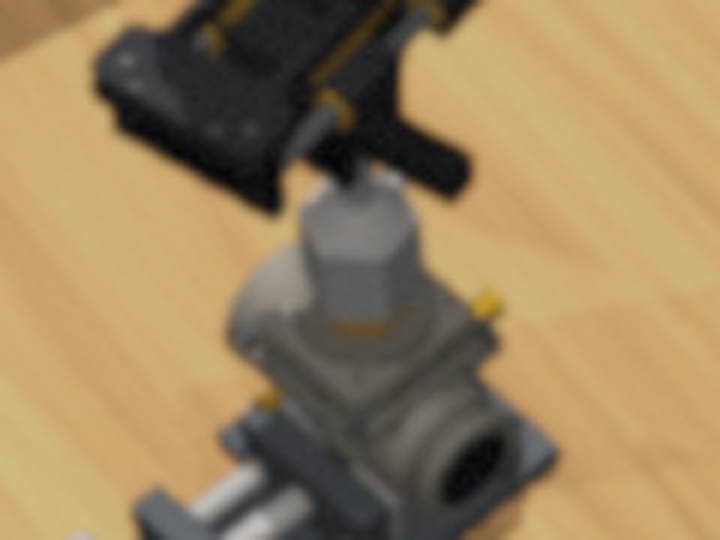

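>>> arm_command(targets=[[[0.0004,0,0.0011,0,0,0],[0,0.001,0,0,0,0],[0,0.001,0,0,0,0],[0,0.001,0,0,0,0],[0,0,0,0,0,0],[0,0,0,0,0,0]]])

```text
time: 10.17
ee_pos: [0.5579, -0.1966, 0.2234]
eef_rot: [0.697, 0.117, -0.117, -0.697]
ft_force: [-1.5, 0.1, 1.6]
width: 0.0176
```

```bash
python3 - <<'E'
from h import *
from bench import vision, readout
s=readout.read_state();st(s)
E
```

```text
t 10.17 p [ 0.5579 -0.1966  0.2234] yaw x 19.07 yaxis [ 8.e-04  1.e-04 -1.e+00] F [-1.5  0.1  1.6] M [0.13 0.14 0.01] w 0.0176 q [-0.18  0.27  0.54  1.58 -0.14  1.33  0.71]
```

>>> arm_command(targets=[[[0,0.0008,0,0,0,0],[0,0,0,0,0,0],[0,0,0,0,0,0]]])

```text
time: 10.42
ee_pos: [0.5579, -0.1965, 0.222]
eef_rot: [0.697, 0.117, -0.117, -0.697]
ft_force: [1.6, -0.2, -3.7]
width: 0.0178
```

```bash
python3 - <<'E'
from h import *
from bench import vision, readout
s=readout.read_state();st(s)
E
```

```text
t 10.42 p [ 0.5579 -0.1965  0.222 ] yaw x 19.08 yaxis [ 2.e-04 -0.e+00 -1.e+00] F [ 1.6 -0.2 -3.7] M [ 0.06 -0.51 -0.  ] w 0.0178 q [-0.18  0.28  0.54  1.58 -0.15  1.32  0.71]
```

>>> arm_command(targets=[[[0,0.001,0,0,0,0],[0,0.001,0,0,0,0],[0,0.001,0,0,0,0],[0,0,0,0,0,0]]])

```text
time: 10.75
ee_pos: [0.5578, -0.1965, 0.2189]
eef_rot: [-0.697, -0.117, 0.117, 0.697]
ft_force: [2.0, -0.3, -4.6]
width: 0.0175
```

```bash
python3 - <<'E'
from h import *
from bench import vision, readout
s=readout.read_state();st(s)
E
```

```text
t 10.75 p [ 0.5578 -0.1965  0.2189] yaw x 19.08 yaxis [ 0.e+00  1.e-04 -1.e+00] F [ 2.  -0.3 -4.6] M [-0.03 -0.71 -0.02] w 0.0175 q [-0.18  0.28  0.54  1.59 -0.15  1.32  0.71]
```

>>> arm_command(targets=[[[0.0004,0.001,-0.0001,0,0,0],[0,0.001,0,0,0,0],[0,0.001,0,0,0,0],[0,0.001,0,0,0,0],[0,0,0,0,0,0],[0,0,0,0,0,0]]])

```text
time: 11.25
ee_pos: [0.558, -0.1965, 0.215]
eef_rot: [-0.697, -0.117, 0.117, 0.697]
ft_force: [1.3, -0.4, -4.6]
width: 0.0176
```

```bash
python3 - <<'E'
from h import *
from bench import vision, readout
s=readout.read_state();st(s)
E
```

```text
t 11.25 p [ 0.558  -0.1965  0.215 ] yaw x 19.07 yaxis [-4.e-04  1.e-04 -1.e+00] F [ 1.3 -0.4 -4.6] M [ 0.03 -0.55 -0.01] w 0.0176 q [-0.18  0.28  0.54  1.59 -0.15  1.31  0.71]
```

>>> arm_command(targets=[[[0.0003,0.0005,0,0,0,0],[0,0.0005,0,0,0,0],[0,0.0005,0,0,0,0],[0,0,0,0,0,0],[0,0,0,0,0,0]]])

```text
time: 11.67
ee_pos: [0.5584, -0.1966, 0.214]
eef_rot: [0.697, 0.117, -0.117, -0.697]
ft_force: [-0.3, -0.2, 0.1]
width: 0.0176
```

```bash
python3 - <<'E'
from h import *
from bench import vision, readout
s=readout.read_state();st(s)
E
```

```text
t 11.67 p [ 0.5584 -0.1966  0.214 ] yaw x 19.06 yaxis [ 2.e-04 -0.e+00 -1.e+00] F [-0.3 -0.2  0.1] M [-0.11  0.13 -0.02] w 0.0176 q [-0.18  0.28  0.54  1.59 -0.15  1.31  0.71]
```

>>> arm_command(targets=[[[0,0.0006,0,0,0,0],[0,0,0,0,0,0],[0,0,0,0,0,0]]])

```text
time: 11.92
ee_pos: [0.5585, -0.1967, 0.2139]
eef_rot: [0.697, 0.117, -0.117, -0.697]
ft_force: [-1.6, 0.1, 6.5]
width: 0.0179
```

```bash
python3 - <<'E'
from h import *
from bench import vision, readout
s=readout.read_state();st(s)
c=vision.camera("scene")
u,v=map(int,proj(c,np.array([.5578,-.1966,.15])))
cv2.imwrite("pics/s8.png",cv2.resize(c["pixels"][v-45:v+45,u-60:u+60],None,fx=6,fy=6,interpolation=cv2.INTER_CUBIC))
E
```

```text
t 11.92 p [ 0.5585 -0.1967  0.2139] yaw x 19.06 yaxis [ 8.e-04 -0.e+00 -1.e+00] F [-1.6  0.1  6.5] M [-0.03  0.45  0.06] w 0.0179 q [-0.18  0.28  0.54  1.59 -0.15  1.31  0.71]
```

View pics/s8.png

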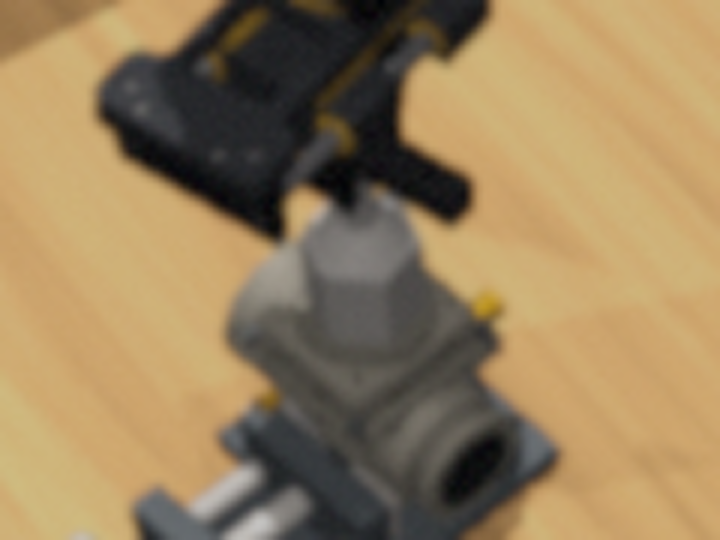

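>>> arm_command(targets=[[[0,-0.0004,0,0,-2,0],[0,0,0,0,-2,0],[0,0,0,0,-2,0],[0,0,0,0,0,0]]])

```text
time: 12.3
ee_pos: [0.5588, -0.1964, 0.2139]
eef_rot: [0.69, 0.154, -0.154, -0.69]
ft_force: [1.8, 0.1, 0.9]
width: 0.0175
```

```bash
python3 - <<'E'
from h import *
from bench import vision, readout
s=readout.read_state();st(s)
E
```

```text
t 12.3 p [ 0.5588 -0.1964  0.2139] yaw x 25.17 yaxis [ 1.2e-03  1.0e-04 -1.0e+00] F [1.8 0.1 0.9] M [ 0.03 -0.45 -0.02] w 0.0175 q [-0.17  0.28  0.53  1.59 -0.14  1.31  0.82]
```

>>> arm_command(targets=[[[0,0,0,0,-2,0],[0,0,0,0,-2,0],[0,0,0,0,0,0]]])

```text
time: 12.55
ee_pos: [0.5587, -0.1964, 0.2139]
eef_rot: [0.684, 0.178, -0.177, -0.684]
ft_force: [1.6, 0.8, 2.3]
width: 0.0177
```

```bash
python3 - <<'E'
from h import *
from bench import vision, readout
s=readout.read_state();st(s)
E
```

```text
t 12.55 p [ 0.5587 -0.1964  0.2139] yaw x 29.08 yaxis [ 1.e-03  2.e-04 -1.e+00] F [1.6 0.8 2.3] M [ 0.16 -0.4  -0.27] w 0.0177 q [-0.16  0.28  0.52  1.59 -0.14  1.31  0.88]
```

>>> arm_command(targets=[[[0,0,0,0,-3,0],[0,0,0,0,-4,0],[0,0,0,0,-4,0],[0,0,0,0,-4,0],[0,0,0,0,-4,0],[0,0,0,0,-4,0],[0,0,0,0,0,0]]])

```text
time: 13.13
ee_pos: [0.5585, -0.1965, 0.2139]
eef_rot: [0.635, 0.311, -0.311, -0.635]
ft_force: [-0.6, 0.5, 2.5]
width: 0.0178
```

```bash
python3 - <<'E'
from h import *
from bench import vision, readout
s=readout.read_state();st(s)
E
```

```text
t 13.13 p [ 0.5585 -0.1965  0.2139] yaw x 52.14 yaxis [ 6.e-04  2.e-04 -1.e+00] F [-0.6  0.5  2.5] M [ 0.27 -0.12 -0.22] w 0.0178 q [-0.12  0.27  0.46  1.59 -0.13  1.31  1.27]
```

>>> arm_command(targets=[[[0,0,0,0,-4,0],[0,0,0,0,-4,0],[0,0,0,0,-4,0],[0,0,0,0,-4,0],[0,0,0,0,-4,0],[0,0,0,0,-2,0],[0,0,0,0,0,0],[0,0,0,0,0,0]]])

```text
time: 13.8
ee_pos: [0.5584, -0.1966, 0.2139]
eef_rot: [0.565, 0.425, -0.425, -0.565]
ft_force: [-1.2, 0.9, 6.1]
width: 0.0176
```

```bash
python3 - <<'E'
from h import *
from bench import vision, readout
s=readout.read_state();st(s)
c=vision.camera("wrist");cv2.imwrite("pics/w9.png",c["pixels"])
E
```

```text
t 13.8 p [ 0.5584 -0.1966  0.2139] yaw x 73.84 yaxis [ 3.e-04 -0.e+00 -1.e+00] F [-1.2  0.9  6.1] M [ 0.23  0.29 -0.21] w 0.0176 q [-0.08  0.27  0.41  1.59 -0.11  1.31  1.64]
```

View pics/w9.png

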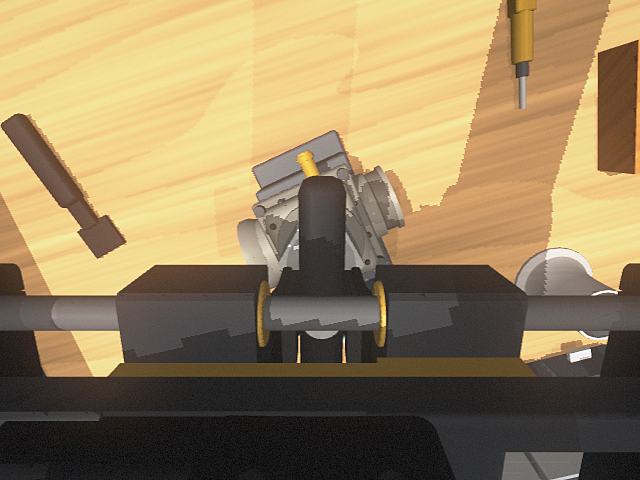

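>>> arm_command(targets=[[[0,0,0,0,0,0],[0,0,0,0,0,0],[0,0,0,0,0,0],[0,0,0,0,0,0],[0,0,0,0,0,0],[0,0,0,0,0,0],[0,0,0,0,0,0],[0,0,0,0,0,0]]], hand=0.6)

```text
time: 14.52
ee_pos: [0.5584, -0.1964, 0.2135]
eef_rot: [-0.564, -0.426, 0.426, 0.564]
ft_force: [-1.3, 0.5, 0.1]
width: 0.0513
```

```bash
python3 - <<'E'
from h import *
from bench import vision, readout
s=readout.read_state();st(s)
c=vision.camera("wrist");cv2.imwrite("pics/w10.png",c["pixels"])
E
```

```text
t 14.52 p [ 0.5584 -0.1964  0.2135] yaw x 74.07 yaxis [ 0.e+00  1.e-04 -1.e+00] F [-1.3  0.5  0.1] M [-0.01 -0.05 -0.04] w 0.0513 q [-0.08  0.27  0.41  1.59 -0.11  1.31  1.64]
```

View pics/w10.png

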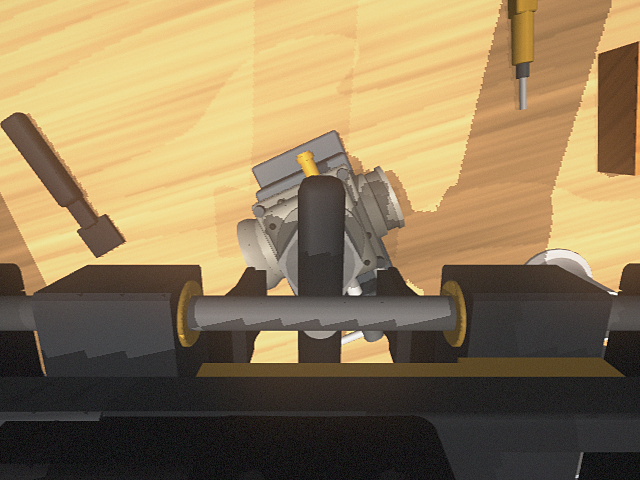

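Released cleanly; raise straight up, then back away for a check.

>>> arm_command(targets=[[[0,-0.006,0,0,0,0],[0,-0.012,0,0,0,0],[0,-0.018,0,0,0,0],[0,-0.018,0,0,0,0],[0,-0.018,0,0,0,0],[0,-0.018,0,0,0,0],[0,-0.018,0,0,0,0],[0,-0.008,0,0,0,0],[0,0,0,0,0,0],[0,0,0,0,0,0]]])

```text
time: 15.4
ee_pos: [0.5584, -0.1965, 0.3296]
eef_rot: [0.565, 0.426, -0.426, -0.564]
ft_force: [-0.1, 0.4, -0.8]
width: 0.0523
```

```bash
python3 - <<'E'
from h import *
from bench import vision, readout
s=readout.read_state();st(s)
c=wcam(vision.camera("wrist"),s);cv2.imwrite("pics/w11.png",c["pixels"])
print(proj(c,np.array([.5582,-.1965,.243])))
c=vision.camera("scene")
print(proj(c,np.array([.5582,-.1965,.243])))
u,v=map(int,proj(c,np.array([.5578,-.1966,.19])))
cv2.imwrite("pics/s11.png",cv2.resize(c["pixels"][v-45:v+45,u-60:u+60],None,fx=6,fy=6,interpolation=cv2.INTER_CUBIC));print(u,v)
E
```

```text
t 15.4 p [ 0.5584 -0.1965  0.3296] yaw x 74.07 yaxis [ 5.e-04 -0.e+00 -1.e+00] F [-0.1  0.4 -0.8] M [0.   0.03 0.02] w 0.0523 q [-0.08  0.23  0.43  1.39 -0.09  1.54  1.63]
(np.float64(320.410191379951), np.float64(241.52954971584785))
(np.float64(279.6623377515285), np.float64(150.12039349732441))
281 164
```

View pics/w11.png

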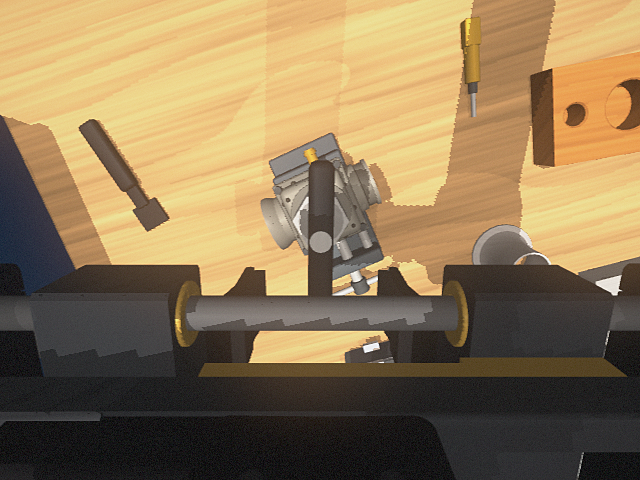

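View pics/s11.png

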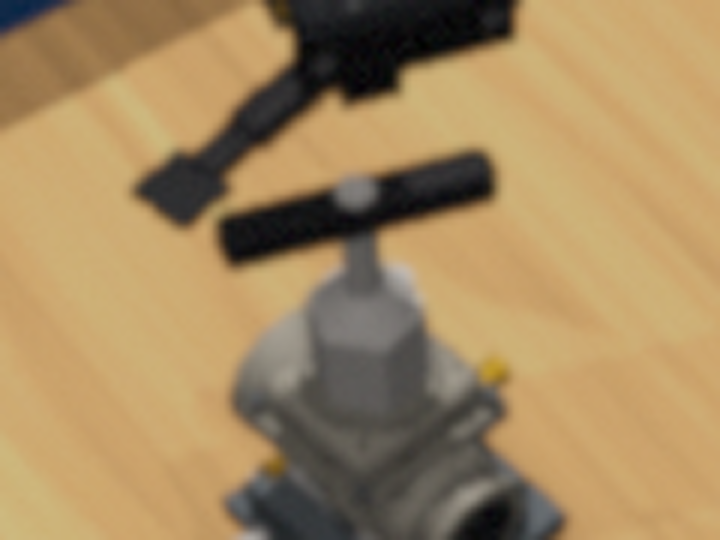

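```bash
python3 - <<'E'
from bench import r
print(r.close_job())
E
```

```text
the job is handed in; nothing more can be done
None
```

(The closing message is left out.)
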